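# Unscrew the sample jar's cap and lay it in the tray

### The job

The white sample jar is clamped in its bench holder with its grey wing cap screwed on. Unscrew the cap counter-clockwise (seen from above) until the thread lets go, lift it clear and set it down gently, upright with the bar on top, flat on the floor of the steel tray. Leave the tube rack, the tip box and the plastic cup where they are.

Things in the scene. Friction and masses are not known exactly. Their poses are not given: they have to be found in the camera images.
- jar: White plastic jar (72 mm across) fixed in a dark steel square bench holder (105 x 105 x 16 mm, four posts up to 40 mm high round the jar); it cannot move. Origin: centre of the holder's underside, on the bench; z up along the jar's axis. Shoulder 55 mm and top of the neck 106 mm above the origin. The neck is 38 mm across, 44 mm over its thread.
- jar_mouth (a point): Centre of the top of the jar's neck, 106 mm above the bench, on the axis of jar and screwed-on cap. The right-hand thread (13.4 mm lead) lets go after 2.25 to 2.3 turns counter-clockwise (yaw grows), the cap then 30 to 31 mm higher than at the start and sitting loosely 20 mm deep over the neck: it lifts straight off. Before that a pull only jams it. Pushed on past 2.5 turns it may tip off.
- cap: Loose grey ribbed cap, about 250 g: skirt 53 mm across (56 over ribs), 58 mm high, closed on top, a wing on either side and a bar across the top. Origin: centre of the skirt's lower edge, on the axis; z up to the bar, x along bar and wings. Above the origin: skirt top 58 mm, bar top 74 mm. Starts fully screwed down, origin 55.5 mm above the bench; 0.2 N m turns it; it stays where it is left.
- cap_bar (a point): Centre of the straight bar on the cap: 66 mm above the cap's origin, 8 mm under the bar's top. Bar 46 mm long (x), 12 mm wide, 16 mm high: the place to grip and lift. In line with it a flat upright wing, 12 mm thick, stands out from the skirt on each side to 60 mm from the axis, from 20 to 58 mm above the cap's origin: the place to push.
- tray: Fixed square tray of bare steel, 170 x 170 mm outside, rim 16 mm above the bench, walls and floor 4 mm thick. Origin: centre of its underside, on the bench.
- tray_in (a point): Centre of the tray's inner floor, 4 mm above the bench; the inside is 162 x 162 mm, x and y along its sides.
- rack: Bystander: loose blue tube rack, 60 x 130 x 34 mm, three small tubes standing up to 49 mm. Origin: centre of its underside.
- tipbox: Bystander: loose clear pipette-tip box, 80 x 115 x 49 mm (tips to 55 mm). Origin: centre of its underside.
- beaker: Bystander: loose clear plastic cup, 76 mm across, 75 mm high. Origin: centre of its underside.
There are look-alikes about, which are no part of the job. What is shaped like the cap but green or pink is not meant.

How it is judged (in metres and radians):
On the way, in this order (a step that is already met when the one before it is completed fails the run):
1. the cap is unscrewed: it has risen at least 24 mm on the neck while still upright over it (z of cap in the frame of jar above 0.0795 m and horizontal distance between cap and jar_mouth below 0.012 m and angle between cap's own z axis and vertical below 0.2 rad), for 0.2 s.
2. the cap is lifted clear above the neck (z of cap in the frame of jar_mouth above 0.005 m), for 0.1 s.
At the end, for the whole second after the job is handed in: The cap rests released and still on the floor of the steel tray, inside its walls (within 4 mm of the floor's height), upright with the bar on top (within 0.1 rad); the tube rack, tip box and cup are within 20 mm of where they stood (x of cap in the frame of tray_in between -0.058 and 0.058 m and y of cap in the frame of tray_in between -0.058 and 0.058 m and z of cap in the frame of tray_in between -0.004 and 0.004 m and angle between cap's own z axis and vertical below 0.1 rad and linear speed of cap below 0.02 m/s and angular speed of cap below 0.2 rad/s and distance of each of rack, tipbox, beaker from where it was at the start of the episode below 0.02 m); the robot touches nothing.
It fails at once if the blue tube rack is pushed more than 20 mm from its place (distance of rack from where it was at the start of the episode above 0.02 m).
It fails at once if the pipette-tip box is pushed more than 20 mm from its place (distance of tipbox from where it was at the start of the episode above 0.02 m).
It fails at once if the plastic cup is pushed more than 20 mm from its place (distance of beaker from where it was at the start of the episode above 0.02 m).
It fails at once if the cap is dropped or slammed into the tray: it moves at over 0.5 m/s within 15 mm of the tray's floor (z of cap in the frame of tray_in below 0.015 m and horizontal distance between cap and tray_in below 0.09 m and linear speed of cap above 0.5 m/s).
It also fails if it takes over 69 s, if anything falls off the work surface, if the arm or the gripper's body presses on something with over 40 N, if the wrist force passes 120 N, or if a joint passes its speed limit or range.

### The arm

A 6-joint arm with a two-finger parallel gripper is mounted at the origin on the work surface. World frame = base frame: x ahead of the robot, y to its left, z up, the work surface at z = 0. Lengths are in mm, angles in rad, forces in N, time in s.
With the tool pointing down it reaches from about 325 to 875 mm from the base axis. Payload 4.4 kg.
Tool frame: the origin (TCP) lies on the centre line of the jaws, within the pads' length; the fingertips stand ahead of it and the grasp point (between the pads) lies 6 mm ahead of it (ctrl.tcp_to_tips is the z of the fingertips in the tool frame, in mm); z points along the fingers, y is the line along which they close (so a half turn about z gives the same grasp; the last joint's range is limited). The gripper opens to 85 mm and grips with 20 to 120 N. Pads are 22 mm wide; open, the fingers measure 114 mm over their backs; the gripper's body (76 mm by 85 mm) begins 54 mm behind the grasp point. The pads swing forward as they close: fully open they stand 13 mm farther back than shut.
Start: joints at [1.187, 0.207, 1.542, -0, 1.393, -0.15], TCP at [133.223, 559.356, 256.282] pointing down, gripper open.
Joint ranges: [-2.73, 2.73], [-0.86, 2.22], [0.23, 2.46], [-1.11, 4.25], [0.08, 2.63], [-2.82, 2.82]. Speed limits (rad/s): [2.79, 2.79, 3.14, 3.14, 3.14, 3.14].

### API

Orientations are given as a 3x3 rotation matrix whose columns are the frame's x, y, z axes.
In Python, from plant import ctrl, sensors, optics gives the robot as it stands. Calls block until the motion is done:
- ctrl.move_ptp(position, orientation): joint-space move of the TCP to a pose.
- ctrl.move_l(position, rot=None, vel=150, threshold=None): straight line of the TCP; rot=None keeps the orientation; vel is the mean speed in mm/s. With threshold (N) it stops when the force on the tool has changed by that much, and returns True; else False.
- ctrl.set_joints(angles): joint-space move.
- ctrl.gripper_to(opening, force=None): finger opening in mm; force is the grip in N (None keeps the last); returns when the fingers have stopped.
- ctrl.hold(seconds).
- ctrl.solve_ik(position, orientation): joint angles nearest the present ones, or None.
- sensors.read_state(): the state.
- optics.grab_frame(name): name is "side" or "top"; returns (picture, depth): 480x640x3 uint8, red, green, blue; 480x640 float32, mm along the optical axis (not along the pixel's ray), 0 where there is no reading.
- optics.camera_params(name): a dict with "mtx" (3x3 intrinsics, pixels), "k1" (the pictures are not rectified: a ray, as slopes to the right and down, at radius r is drawn at 1 + k1 r^2 times it, then the intrinsics apply), "R" (3x3) and "t" (3): a world point X has camera coordinates R X + t. Camera axes: x right, y down, z forward; pixel columns grow to the right and rows downward; lengths in mm; the calibration is good to about 2 mm. A picture is of the moment at which its call begins. camera_params takes no time and is no camera call.
A pose or a line that the arm cannot do raises ctrl.MotionError and nothing moves.
- ctrl.finish_job(): hands the job in; it is judged then, once.
The state is a dict: "t": time; "q": joint angles; "qvel": joint speeds; "tau": joint torques, N m; "eef_pos": TCP position; "eef_rot": TCP orientation; "force": force on the tool from outside, world axes, zero at the start; "wrist_torque": the same for the moment, N m; "grip_width": finger opening in mm; "grasp_force": force on a finger pad.
Only numpy, scipy, OpenCV 4.12 (cv2) and the standard library are available. Lean on these libraries where they do the work, as an engineer would, in place of code of your own. Each camera call takes 0.05 s, during which the arm holds its last target. There are 200 camera calls.

## Working session

There is one attempt and no reset: what is moved stays moved. The work goes in short steps, each a Python script; the robot and the scene stay as the last script left them, time stands still between calls to the robot, and variables do not carry over. Pictures are saved under pics/ and viewed, at most 10 in all, crops included, and the job is handed in when it is done.

```bash
ls; mkdir -p pics
python3 - <<'E'
from plant import ctrl,sensors,optics
import cv2,numpy as np
for n in ("top","side"):
    p,d=optics.grab_frame(n); cv2.imwrite(f"pics/{n}0.png",p[:,:,::-1]); np.savez(f"{n}0.npz",p=p,d=d)
    print(n,optics.camera_params(n))
print(ctrl.tcp_to_tips,sensors.read_state())
E
```

```text
pics
top {'mtx': array([[519.38870474,   0.        , 319.60152724],
       [  0.        , 519.38870474, 243.4184824 ],
       [  0.        ,   0.        ,   1.        ]]), 'k1': -0.02185224224226481, 'R': array([[-0.0154328 , -0.99977531, -0.01453131],
       [-0.9957355 ,  0.01668919, -0.09073189],
       [ 0.09095402,  0.01306909, -0.99576933]]), 't': array([ -13.72946217,  536.35989318, 1175.00033817])}
side {'mtx': array([[569.68825098,   0.        , 323.07908451],
       [  0.        , 569.68825098, 240.3230461 ],
       [  0.        ,   0.        ,   1.        ]]), 'k1': -0.1657333510230308, 'R': array([[-0.98750303, -0.15756866,  0.00314391],
       [-0.09929035,  0.60652592, -0.78883948],
       [ 0.12238952, -0.77929354, -0.61459123]]), 't': array([ 517.10475738,  166.8556939 , 1299.09945915])}
25.0 {'t': 0.1, 'q': array([ 1.18649909e+00,  2.07382528e-01,  1.54284739e+00, -1.32383117e-05,
        1.39351202e+00, -1.50516714e-01]), 'qvel': array([ 0.00030727, -0.00067601, -0.00139156, -0.0009035 , -0.00061736,
        0.00171914]), 'tau': array([-1.33055695e-03, -3.84091115e+01, -2.92550075e+01, -2.72213792e-04,
        4.85516677e-03, -6.63747414e-06]), 'eef_pos': array([132.97961618, 558.74169532, 255.19750669]), 'eef_rot': array([[-9.72797987e-01,  2.31653720e-01, -7.93702449e-04],
       [ 2.31654873e-01,  9.72795986e-01, -1.99740433e-03],
       [ 3.09404412e-04, -2.12693596e-03, -9.99997690e-01]]), 'force': array([ 0.59189879, -0.02628325, -0.18842756]), 'wrist_torque': array([ 0.01227058,  0.01065637, -0.01439938]), 'grasp_force': 0.0, 'grip_width': 85.3314648803649}
```

View pics/top0.png

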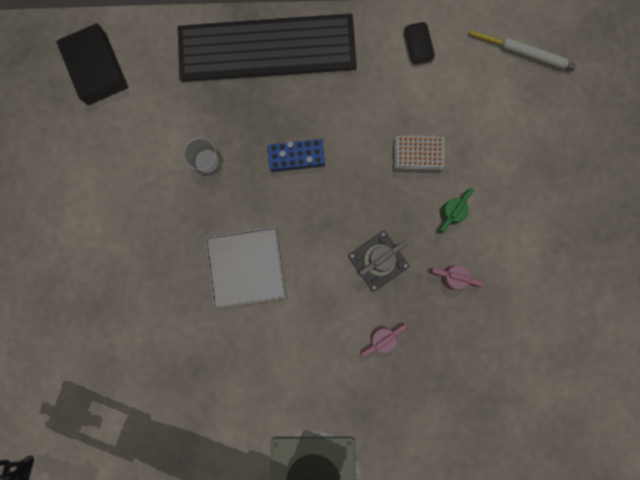

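View pics/side0.png

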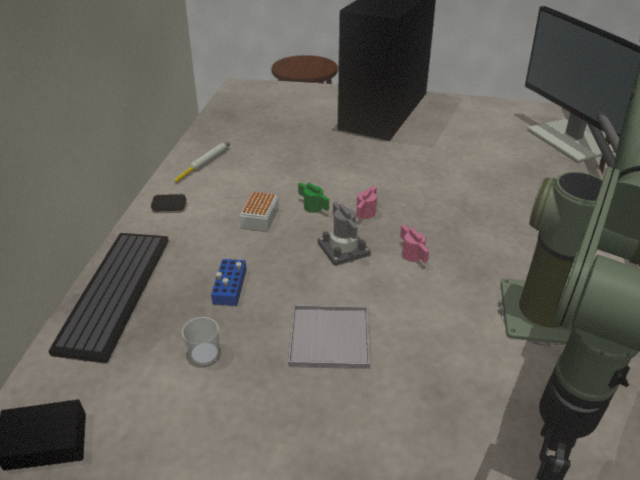

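Cap-like things in the top picture are grey (381,260) on the holder, green (456,210), and pink (457,278) and (384,341). The grey one fits: it is grey and screwed on the jar in the square holder. I'll confirm it in a crop and measure.

```bash
cat > h.py <<'E'
import numpy as np,cv2
from plant import ctrl,sensors,optics
def cloud(n,d):
    c=optics.camera_params(n); K=c["mtx"]; v,u=np.mgrid[:480,:640]
    xy=cv2.undistortPoints(np.stack([u,v],-1).reshape(-1,1,2).astype(float),K,np.array([c["k1"],0,0,0,0.])).reshape(480,640,2)
    P=np.dstack([xy[...,0]*d,xy[...,1]*d,d])
    return (P-c["t"])@c["R"]
def down(yaw): # tool y axis (closing) at yaw in world; z down
    y=np.array([np.cos(yaw),np.sin(yaw),0]); z=np.array([0,0,-1.]); return np.column_stack([np.cross(y,z),y,z])
E
python3 - <<'E'
from h import *
T=np.load("top0.npz"); p,d=T["p"],T["d"]; P=cloud("top",d)
def rect(m,name):
    X=P[m]; (c,s,a)=cv2.minAreaRect(X[:,:2].astype(np.float32)); print(name,m.sum(),np.round(c,1),np.round(s,1),round(a,1),"medz",np.median(X[:,2]).round(1),"maxz",X[:,2].max().round(1), "mean",X.mean(0).round(1))
def win(u0,u1,v0,v1):
    m=np.zeros((480,640),bool); m[v0:v1,u0:u1]=1; return m&(d>0)
w=win(340,416,225,298); Z=P[...,2]
print("bench z",np.median(P[win(300,340,200,300)][:,2]))
for a,b in((120,140),(90,118),(105,118),(30,60),(8,30)): rect(w&(Z>a)&(Z<b),f"jar{a}-{b}")
w=win(200,292,222,312); rect(w&(Z>7),"trayrim"); rect(w&(Z>2.),"tray")
for n,b in dict(green=(435,480,185,238),pinkA=(425,490,260,295),pinkB=(355,412,318,360),rack=(262,330,134,178),tip=(388,450,128,180),cup=(180,225,133,180)).items(): rect(win(*b)&(Z>12),n)
S=np.load("side0.npz")
a=cv2.resize(p[215:305,330:430],(500,450),interpolation=cv2.INTER_CUBIC); b=cv2.resize(S["p"][190:275,300:390],(300,283),interpolation=cv2.INTER_CUBIC)
o=np.zeros((450,800,3),np.uint8); o[:,:500]=a; o[:283,500:]=b; cv2.imwrite("pics/crop.png",o[:,:,::-1])
Ps=cloud("side",S["d"]); q=Ps[190:275,300:390].reshape(-1,3); q=q[(q[:,2]>120)&(q[:,2]<140)]
print("side bar",len(q),q.mean(0),cv2.minAreaRect(q[:,:2].astype(np.float32)))
E
```

```text
bench z -1.1590153025853112
jar120-140 124 [ 494.8 -157.5] [11.8 46. ] 33.6 medz 126.8 maxz 132.9 mean [ 494.7 -157.5  126.9]
jar90-118 563 [ 494.7 -157.7] [ 53.8 112.2] 10.9 medz 111.1 maxz 117.9 mean [ 494.1 -156.5  110.8]
jar105-118 547 [ 494.9 -157.7] [ 53.2 112.2] 10.9 medz 111.1 maxz 117.9 mean [ 494.4 -156.9  111.2]
jar30-60 375 [ 494.9 -157.3] [83.7 83.9] 33.6 medz 46.1 maxz 59.9 mean [ 491.7 -151.    44.7]
jar8-30 1011 [ 494.8 -157.5] [105.1 105.7] 33.4 medz 14.7 maxz 28.9 mean [ 493.2 -154.9   14.8]
trayrim 806 [490.9 147.1] [185.2 190.7] 9.6 medz 12.9 maxz 21.1 mean [486.9 156.9  12.3]
tray 4056 [487.5 153.4] [215.9 209.3] 89.2 medz 4.3 maxz 21.1 mean [485.3 154.9   5.6]
green 741 [ 605.1 -332.9] [ 55.2 112.6] 29.4 medz 56.3 maxz 77.2 mean [ 602.5 -328.9   54.8]
pinkA 742 [ 453.3 -330.4] [112.1  55.3] 50.7 medz 56.4 maxz 79.0 mean [ 452.3 -326.6   55.5]
pinkB 741 [ 315.6 -161.9] [ 55.  111.7] 56.1 medz 56.7 maxz 79.1 mean [ 316.9 -160.2   56.1]
rack 1500 [746.2  30.9] [ 62.5 130.2] 6.0 medz 32.9 maxz 54.7 mean [743.7  30.5  33. ]
tip 1875 [ 743.7 -256.4] [116.2  82.8] 87.7 medz 47.9 maxz 60.5 mean [ 738.6 -253.3   46.2]
cup 678 [741.2 246.2] [76.3 73.7] 44.2 medz 51.2 maxz 81.4 mean [746.2 251.   50. ]
side bar 72 [ 494.43497822 -154.20460705  126.20986073] ((494.4045104980469, -156.0325927734375), (12.824694633483887, 46.74805450439453), 33.634979248046875)
```

View pics/crop.png

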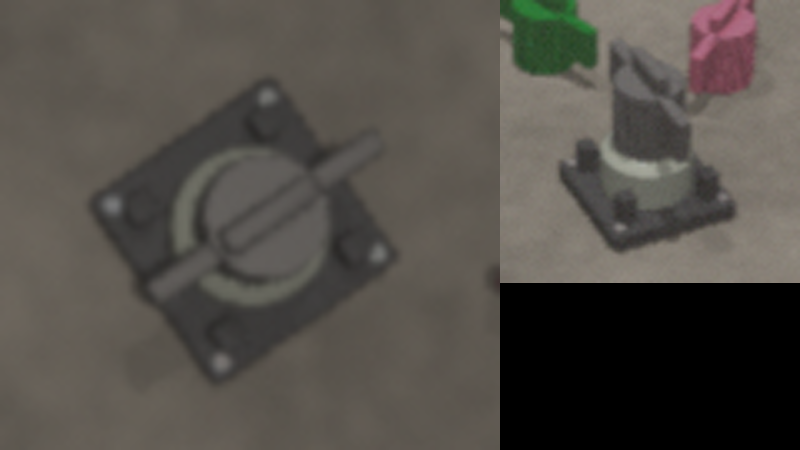

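The crop shows the grey cap on the white jar neck in the dark holder, with its bar and wings running from (150,290) to (380,140) in the crop. The bar yaw is about -56.4° and the axis is at (494.8, -157.5). Next I'll check the wrist range, tray centre and timing.

Run:
```python
from h import *
for yd in range(-360+34,720,30):
    q=ctrl.solve_ik([494.8,-157.5,200],down(np.radians(yd)))
    print(yd, None if q is None else (q[0].round(2),q[4].round(2),q[5].round(3)),end=' ')
c=optics.camera_params("top")
uv=np.array([[207,238],[277,229],[285,299],[216,307]],float).reshape(-1,1,2)
r=cv2.undistortPoints(uv,c["mtx"],np.array([c["k1"],0,0,0,0.])).reshape(-1,2)
D=np.c_[r,np.ones(4)]@c["R"]; o=-c["R"].T@c["t"]; W=o+D*((16-o[2])/D[:,2])[:,None]; print("\n",W.round(1),W.mean(0))
t=sensors.read_state()["t"]
ctrl.gripper_to(62); print("grip",sensors.read_state()["t"]-t); t=sensors.read_state()["t"]
ctrl.move_ptp([494.8,-157.5,190],down(np.radians(33.6))); s=sensors.read_state()
print("ptp",s["t"]-t,s["eef_pos"],s["q"],s["eef_rot"][:,1])
```

```text
-326 (np.float64(-0.47), np.float64(1.26), np.float64(-1.068)) -296 (np.float64(-0.47), np.float64(1.26), np.float64(-1.592)) -266 (np.float64(-0.47), np.float64(1.26), np.float64(-2.116)) -236 (np.float64(-0.47), np.float64(1.26), np.float64(-2.639)) -206 None -176 (np.float64(-0.47), np.float64(1.26), np.float64(2.597)) -146 (np.float64(-0.47), np.float64(1.26), np.float64(2.073)) -116 (np.float64(-0.47), np.float64(1.26), np.float64(1.55)) -86 (np.float64(-0.47), np.float64(1.26), np.float64(1.026)) -56 (np.float64(-0.47), np.float64(1.26), np.float64(0.502)) -26 (np.float64(-0.47), np.float64(1.26), np.float64(-0.021)) 4 (np.float64(-0.47), np.float64(1.26), np.float64(-0.545)) 34 (np.float64(-0.47), np.float64(1.26), np.float64(-1.068)) 64 (np.float64(-0.47), np.float64(1.26), np.float64(-1.592)) 94 (np.float64(-0.47), np.float64(1.26), np.float64(-2.116)) 124 (np.float64(-0.47), np.float64(1.26), np.float64(-2.639)) 154 None 184 (np.float64(-0.47), np.float64(1.26), np.float64(2.597)) 214 (np.float64(-0.47), np.float64(1.26), np.float64(2.073)) 244 (np.float64(-0.47), np.float6
[... 536 characters left out ...]
p.float64(-0.47), np.float64(1.26), np.float64(2.597)) 574 (np.float64(-0.47), np.float64(1.26), np.float64(2.073)) 604 (np.float64(-0.47), np.float64(1.26), np.float64(1.55)) 634 (np.float64(-0.47), np.float64(1.26), np.float64(1.026)) 664 (np.float64(-0.47), np.float64(1.26), np.float64(0.502)) 694 (np.float64(-0.47), np.float64(1.26), np.float64(-0.021)) 
 [[554.  240.7  16. ]
 [572.3  76.7  16. ]
 [409.5  59.5  16. ]
 [393.4 219.2  16. ]] [482.29510637 149.02009033  16.        ]
grip 0.3667
ptp 2.8333 [ 495.03200266 -156.79526248  190.06723282] [-4.73633901e-01  1.54586154e-01  1.74687200e+00  2.21066309e-04
  1.24008595e+00 -1.06133641e+00] [8.32256499e-01 5.54390727e-01 2.06215999e-04]
```

```bash
cat >> h.py <<'E'
AX=np.array([494.8,-157.5]); LEAD=13.4; Z0=143.
def show(tag):
    s=sensors.read_state(); print(tag,"t%.1f"%s["t"],s["eef_pos"].round(1),"F",s["force"].round(1),"M",s["wrist_torque"].round(2),"w%.1f"%s["grip_width"],"g%.0f"%s["grasp_force"],"q6 %.2f"%s["q"][5],flush=True)
def turn(yaw0,cap0,deg,step=90):
    """turn gripped cap ccw by deg from tool yaw0 (deg) with cap angle cap0 (deg), rising with the thread"""
    n=int(np.ceil(deg/step))
    for k in range(1,n+1):
        a=deg*k/n; ctrl.move_l([*AX,Z0+LEAD*(cap0+a)/360],down(np.radians(yaw0+a)),vel=100)
        show(f"cap{cap0+a:.0f}")
E
python3 - <<'E'
from h import *
q=sensors.read_state()["q"].copy(); q[5]+=np.pi; ctrl.set_joints(q); show("rot")
print(ctrl.move_l([*AX,Z0],down(np.radians(-146.4)),vel=60,threshold=8)); show("down")
ctrl.gripper_to(8,force=60); show("grip")
turn(-146.4,0,45,45)
p,d=optics.grab_frame("side"); cv2.imwrite("pics/s1.png",cv2.resize(p[130:290,240:440],(800,640))[:600,:,::-1])
E
```

```text
rot t6.0 [ 495.  -156.8  190. ] F [ 0.5 -0.2 -0. ] M [-0.02  0.03 -0.02] w61.7 g0 q6 2.08
False
down t6.9 [ 495.1 -157.7  143.3] F [ 0.9 -0.3  0.1] M [ 0.    0.01 -0.04] w62.2 g0 q6 2.08
grip t7.4 [ 495.1 -157.7  143.5] F [0.4 0.1 2.1] M [ 0.07  0.07 -0.02] w10.0 g60 q6 2.08
cap45 t8.3 [ 494.9 -157.8  144.9] F [-0.7  0.4  3. ] M [-0.23  0.22 -0.05] w10.2 g60 q6 1.30
```

View pics/s1.png

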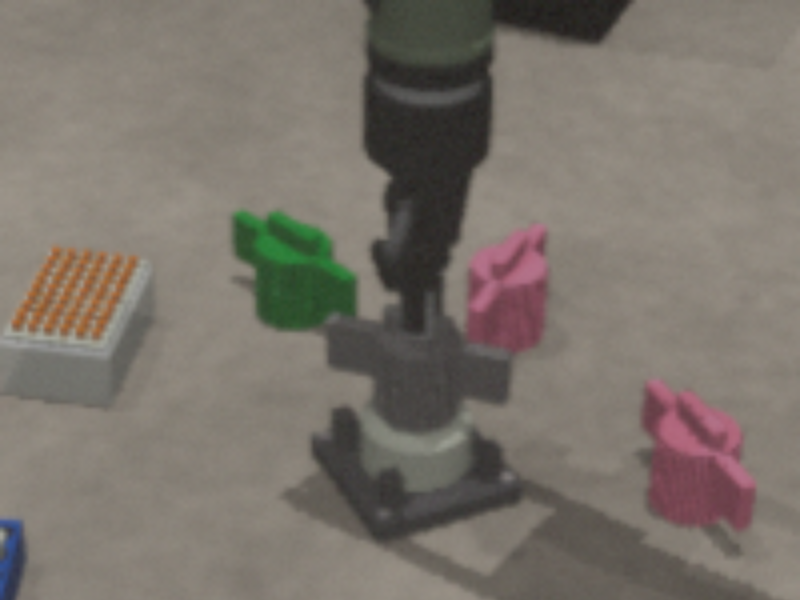

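The picture shows the fingers gripping the bar, and the wings at (330,345)–(510,375) have turned with it. I'll continue and watch the forces.

```bash
cat >> h.py <<'E'
def regrasp(cap):
    """open, swing the wrist back half a turn at this height, grip again"""
    ctrl.gripper_to(64); q=sensors.read_state()["q"].copy(); q[5]+=np.pi; ctrl.set_joints(q)
    ctrl.move_l([*AX,Z0+LEAD*cap/360],down(np.radians(-56.4)),vel=60)
    ctrl.gripper_to(8,force=60); show("regrip")
E
python3 - <<'E'
from h import *
turn(-101.4,45,225,75)
regrasp(270)
turn(-56.4,270,180)
p,d=optics.grab_frame("side"); cv2.imwrite("pics/s2.png",cv2.resize(p[130:290,240:440],(800,640))[:600,:,::-1])
E
```

```text
cap120 t9.8 [ 495.  -158.6  147.7] F [-0.9 -4.8  1.8] M [-1.09  0.14 -0.05] w9.3 g60 q6 -0.01
cap195 t11.3 [ 495.9 -158.4  150.5] F [ 2.  -5.9  0.4] M [-0.99 -0.43 -0.02] w9.8 g60 q6 -1.32
cap270 t12.8 [ 495.6 -157.5  153.3] F [ 2.6 -2.5  2.3] M [-0.45 -0.63 -0.07] w9.9 g60 q6 -2.63
regrip t16.8 [ 495.1 -157.8  153.3] F [ 0.3 -0.2  0.8] M [-0.15 -0.06  0.02] w10.1 g60 q6 0.51
cap360 t18.5 [ 494.8 -157.8  156.6] F [-1.2 -1.1  3. ] M [-0.44  0.28 -0.04] w10.0 g61 q6 -1.06
cap450 t20.2 [ 495.3 -158.   159.9] F [ 1.  -2.8  1.8] M [-0.81 -0.31 -0.02] w10.2 g60 q6 -2.63
```

View pics/s2.png

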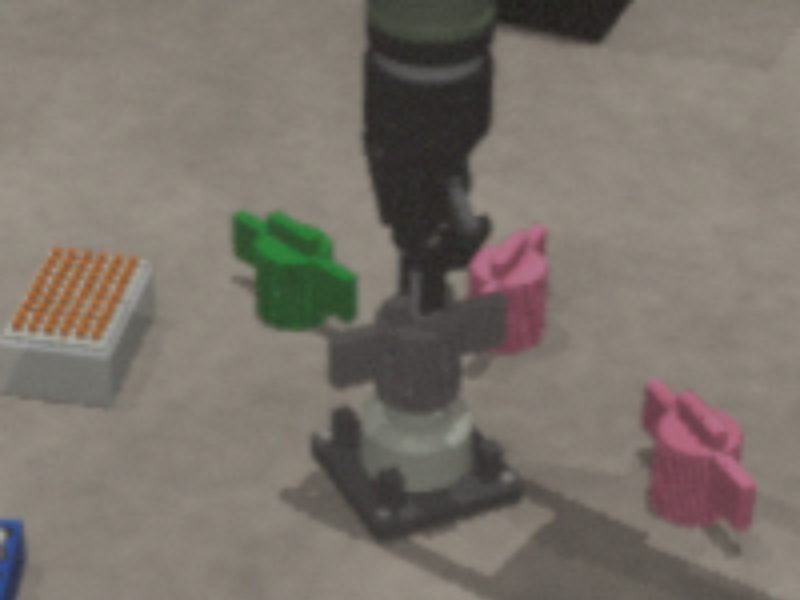

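The cap has risen and turned, with wings at (330,355)–(505,315), and the forces are low. Continuing to 810°, then a final grip to 838°.

Run:
```python
from h import *
for c in (450,630): regrasp(c); turn(-56.4,c,180)
regrasp(810); turn(-56.4,810,28,28); ctrl.hold(0.2); show("end")
p,d=optics.grab_frame("side"); cv2.imwrite("pics/s3.png",cv2.resize(p[130:290,240:440],(800,640))[:600,:,::-1])
```

```text
regrip t24.2 [ 495.  -157.8  160. ] F [ 0.6 -0.1  1. ] M [-0.1   0.02  0.  ] w9.9 g60 q6 0.51
cap540 t25.9 [ 495.1 -158.2  163.4] F [ 0.5 -3.5  0.2] M [-0.89 -0.2  -0.07] w10.3 g60 q6 -1.06
cap630 t27.7 [ 495.2 -157.8  166.7] F [ 2.  -4.8  0.6] M [-1.02 -0.57 -0.02] w10.2 g60 q6 -2.63
regrip t31.6 [ 495.  -157.7  166.7] F [ 0.4 -0.3  1.2] M [-0.13 -0.06 -0.04] w10.1 g60 q6 0.51
cap720 t33.4 [ 494.8 -157.8  170. ] F [-0.5 -2.7  1.7] M [-0.5   0.2  -0.05] w10.2 g60 q6 -1.06
cap810 t35.1 [ 495.3 -157.9  173.4] F [ 1.4 -3.1  0. ] M [-0.79 -0.41 -0.08] w10.2 g60 q6 -2.63
regrip t39.1 [ 495.  -157.7  173.4] F [-0.1 -0.8  1.1] M [-0.11 -0.02 -0.05] w10.3 g60 q6 0.51
cap838 t39.7 [ 494.8 -157.8  174.3] F [-0.2 -2.   0.9] M [-0.35  0.12  0.01] w10.2 g60 q6 0.02
end t39.9 [ 494.8 -157.8  174.3] F [-0.7 -2.3  0.4] M [-0.43  0.15  0.05] w10.1 g60 q6 0.02
```

View pics/s3.png

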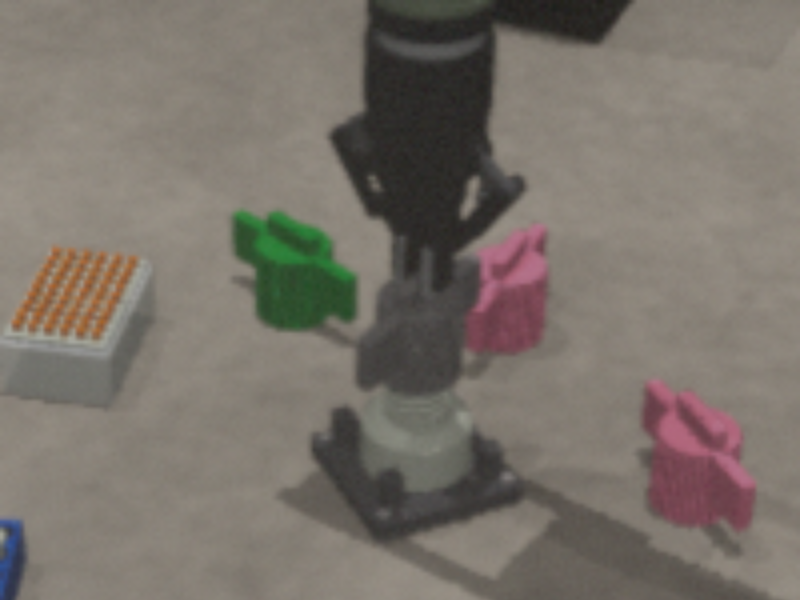

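The cap stands high with the thread visible below it at (425,405). I'll lift with a force guard.

Run:
```python
from h import *
j=ctrl.move_l([*AX,190],vel=50,threshold=15); show(f"lift {j}")
if not j:
    ctrl.move_l([*AX,240],vel=80); show("up")
    p,d=optics.grab_frame("side"); cv2.imwrite("pics/s4.png",cv2.resize(p[110:260,240:440],(800,600))[:,:,::-1])
```

```text
lift False t40.4 [ 494.6 -156.9  190. ] F [ 0.9 -0.2 -3.8] M [ 0.03  0.05 -0.03] w10.1 g60 q6 0.02
up t41.2 [ 494.5 -157.3  239.7] F [ 0.1 -0.4 -3.2] M [-0.01 -0.01 -0.02] w10.0 g60 q6 0.02
```

View pics/s4.png

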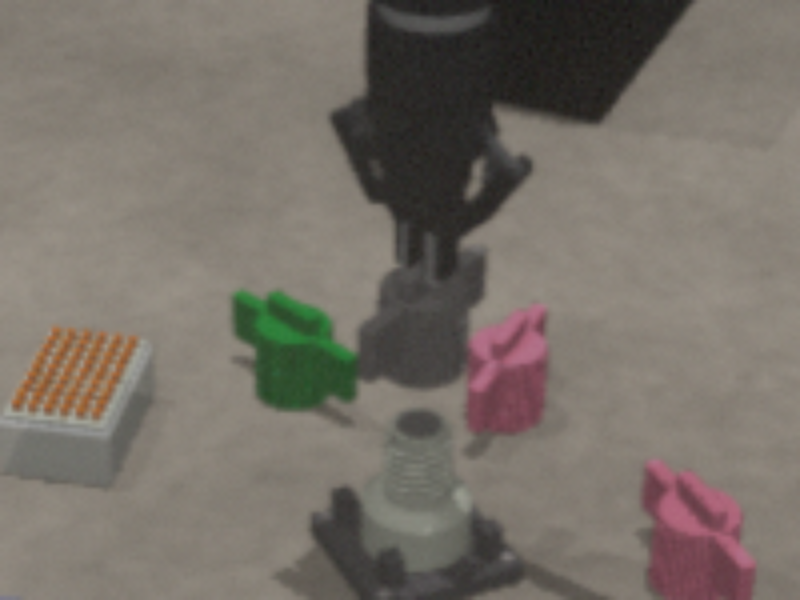

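The cap hangs upright at (425,330), clear of the open neck at (420,425). Now to the tray.

Run:
```python
from h import *
ctrl.move_l([483,150,240],vel=120); show("over")
ctrl.move_l([483,150,106],vel=80); show("low")
c=ctrl.move_l([483,150,86],vel=20,threshold=4); show(f"touch {c}")
p,d=optics.grab_frame("side"); cv2.imwrite("pics/s5.png",cv2.resize(p[240:390,240:440],(800,600))[:,:,::-1])
```

```text
over t44.0 [483.1 149.6 240. ] F [-0.3  0.3 -2.1] M [-0.02  0.    0.01] w10.0 g60 q6 0.63
low t45.8 [483.5 150.1 106.6] F [ 0.4 -0.8 -2.5] M [-0.05 -0.    0.01] w10.4 g60 q6 0.63
touch True t46.5 [483.1 149.7  92.5] F [ 1.2 -1.5  3.9] M [-0.1  -0.07  0.04] w10.3 g61 q6 0.63
```

View pics/s5.png

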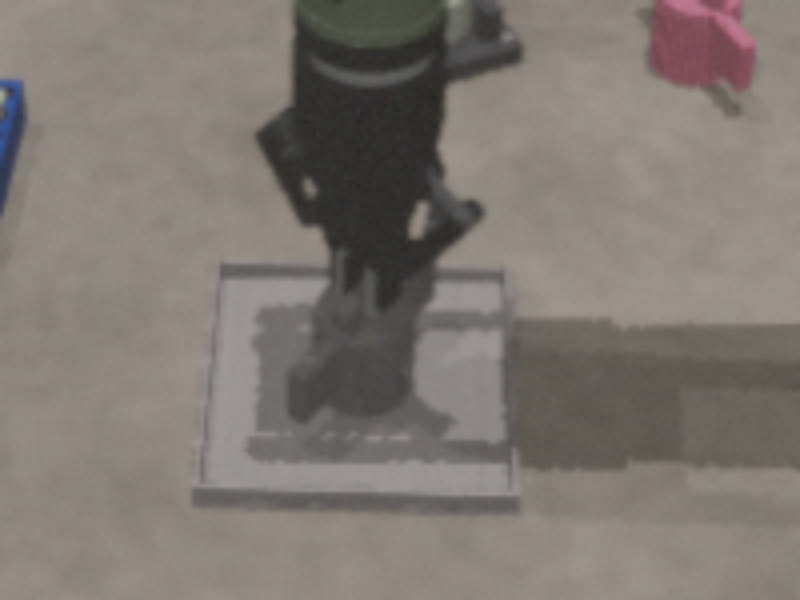

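The cap's skirt bottom sits at (370,410), centred in the tray and in contact. Release and retreat.

Run:
```python
from h import *
ctrl.gripper_to(60); show("open")
ctrl.move_l([483,150,230],vel=100); show("up"); ctrl.move_l([420,-40,260],vel=150)
p,d=optics.grab_frame("top"); P=cloud("top",d)[222:312,195:300].reshape(-1,3); 
q=P[(P[:,2]>68)&(P[:,2]<90)]; print("bar",q.mean(0),cv2.minAreaRect(q[:,:2].astype(np.float32)))
q=P[(P[:,2]>55)&(P[:,2]<66)]; print("skirt",q.mean(0),q[:,2].std())
p,d=optics.grab_frame("side"); cv2.imwrite("pics/s6.png",cv2.resize(p[240:390,180:380],(800,600))[:,:,::-1]); show("end")
```

```text
open t47.1 [481.3 149.7  91.2] F [-0.3 -0.2  0.2] M [ 0.    0.04 -0.  ] w60.2 g0 q6 0.63
up t48.6 [482.5 149.9 229.1] F [-0.4 -0.4  0.2] M [ 0.04  0.04 -0.04] w60.0 g0 q6 0.63
bar [482.77125178 150.07009315  76.50363337] ((482.9623107910156, 150.87535095214844), (44.883026123046875, 11.850469589233398), 61.75440979003906)
skirt [482.77374322 150.43066536  60.73383772] 2.1920937152095856
end t50.2 [420.  -39.4 259.8] F [-0.3  0.   0.8] M [ 0.02  0.   -0.04] w59.9 g0 q6 0.20
```

View pics/s6.png

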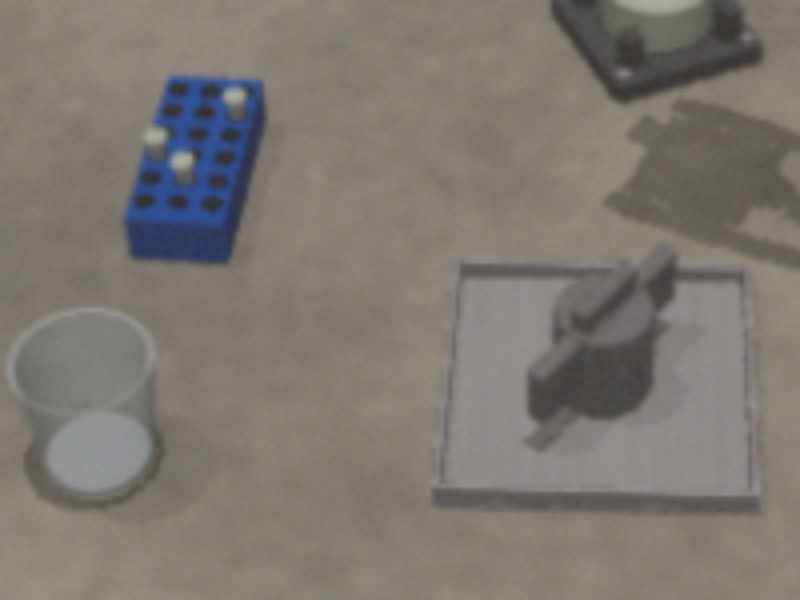

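The cap stands upright in the tray with its base at (600,400), and the rack and cup look undisturbed.

```bash
python3 -c "
from plant import ctrl
print(ctrl.finish_job())"
```

```text
the job is handed in; nothing more can be done
None
```

The cap is unscrewed, lifted off and standing upright on the tray floor near its centre, and the job was handed in at about 50 s; the hand-in returned no verdict.

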